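Seat a plate flush on the tilting angle plate and hold it there

TASK

Lift the wider of the two metal plates out of the wooden rack, slide its lower edge all the way down into the narrow slot at the foot of the tilting angle plate, wholly between the slot's ends, and tilt it to match so that it lies flush on the sloped face. Finish while still gripping it and pressing it firmly flat against the face, as if for a workmate to clamp it; the program ends holding it so. Do not shift the slope at which the angle plate is set, and leave the narrow plate, hammer, oil can and tin where they are.

Things in the scene. Friction and masses are not known exactly. Their poses are not given: they have to be found in the camera images.
- wide_plate_center (a point): Centre of the wide aluminium plate: 8 mm thick (its x axis), 80 mm wide (y), 140 mm tall (z, up at the start), 0.17 to 0.35 kg, three dark spots on it. It stands upright in one of the rack's two slots, lower edge 10 mm and top edge 150 mm above the bench. Either face may go to the sloped face.
- narrow_plate_center (a point): Centre of the narrow plate, 8 x 45 x 95 mm (axes as the wide plate), standing in the rack's other slot; leave it.
- rack: Fixed wooden rack block, 70 mm (x) by 270 mm (y) by 35 mm high; origin at the centre of its underside. Two slots in line along its y axis, centres at y = -75 and +75 mm, each 11 mm wide (x), 92 mm long (y), 25 mm deep (floor 10 mm above the bench).
- slot (a point): Steel tilting stage: middle of the slot's floor, in the plane of the sloped face; 45 mm above the bench, on the tilt axis. Axes tilt with the stage: z up along the face, x the normal out of the face, y along the slot. The slot spans x = 0 to 10 mm (its rear side is the face itself), 12 mm deep, 120 mm long, ends open, with an 8 mm thick lip in front.
- face_top (a point): Middle of the upper edge of the sloped face, 80 mm up from slot, same axes. The face is the plane x = 0, 120 mm wide; the stage is 12 mm thick behind it (24 mm at a bar near the top with knobs, 164 mm over all). It looks away from the robot and upward: its top leans 14 to 35 degrees from vertical towards the robot's side. The seated plate stands 60 mm beyond it.
- hammer: Hammer lying on the bench, a bystander, about 260 mm long; origin near its middle, handle to its -x.
- oil_can: Small steel oil can with a spout, 68 mm across, 130 mm tall, a bystander; origin at the centre of its underside.
- tin: Open tin, 70 mm across, 70 mm tall, a bystander; origin at the centre of its underside.
- base: Fixed base of the angle plate, 160 x 160 x 14 mm; origin at the centre of its underside; the slot's middle lies 30 mm towards its +x. Cheeks beside the slot, 56 mm high, 36 mm deep, stand 64 to 76 mm either side of its middle. Thin quadrant rods run behind the face at 69 mm either side, no higher than 120 mm. The tilt is clamped by friction that slips beyond about 7 N m.
Things that resemble listed ones, but are neither listed nor needed, are in the scene too. What is meant by the base is not blue, and is the larger of those in its own colour.

How it is judged (in metres and radians):
On the way:
1. the wide plate is lifted out of the rack (z of wide_plate_center in the frame of rack above 0.112 m), for 0.1 s.
At the end, for the whole second after the job is handed in: Wide plate home on the slot floor (3 mm), square (0.05 rad), within 20 mm of mid-slot, flush on the sloped face (0.035 rad, 2 mm), pressed on it over 4 N, still gripped (over 2 N), at rest; slope unmoved (5 mm at the top), narrow plate within 20 mm and other bystanders within 30 mm of their start (z of wide_plate_center in the frame of slot between 0.067 and 0.073 m and y of wide_plate_center in the frame of slot between -0.02 and 0.02 m and x of wide_plate_center in the frame of slot between 0.002 and 0.006 m and angle between the x axis of wide_plate_center and the x axis of slot, either way round below 0.035 rad and angle between the z axis of wide_plate_center and the z axis of slot, either way round below 0.05 rad and contact force between wide_plate and stage_c0 above 4 N and contact force between the fingers and wide_plate above 2 N and linear speed of wide_plate below 0.02 m/s and distance of face_top from where it was at the start of the episode below 0.005 m and distance of narrow_plate_center from where it was at the start of the episode below 0.02 m and distance of each of hammer, oil_can, tin from where it was at the start of the episode below 0.03 m); the arm keeps its last pose, push and grip.
It fails at once if the angle plate's slope is shifted (distance of face_top from where it was at the start of the episode above 0.006 m).
It fails at once if the narrow plate is disturbed (distance of narrow_plate_center from where it was at the start of the episode above 0.03 m).
It fails at once if the hammer, oil can or tin is disturbed (distance of any of hammer, oil_can, tin from where it was at the start of the episode above 0.04 m).
It also fails if it takes over 50 s, if anything falls off the work surface, if the arm or the gripper's body presses on something with over 40 N, if the wrist force passes 120 N, or if a joint passes its speed limit or range.

ROBOT

A 6-joint arm with a two-finger parallel gripper is mounted at the origin on the work surface. World frame = base frame: x ahead of the robot, y to its left, z up, the work surface at z = 0. Lengths are in mm, angles in rad, forces in N, time in s.
With the tool pointing down it reaches from about 350 to 850 mm from the base axis. Payload 8.1 kg.
Tool frame: the origin (TCP) lies midway between the tips of the shut fingers; the grasp point (between the pads) lies 19 mm behind it; z points along the fingers, y is the direction in which the jaws open and shut (so a half turn about z gives the same grasp; the last joint's range is limited). The gripper opens to 93 mm and grips with 3 to 60 N. Pads are 15 mm wide; open, the fingers measure 128 mm over their backs; the gripper's body (75 mm by 188 mm) begins 65 mm behind the grasp point.
Start: joints at [1.153, 0.13, 1.488, -0, 1.523, -0.085], TCP at [195.993, 567.091, 218.635] pointing down, gripper open.
Joint ranges: [-2.96, 2.96], [-0.89, 2.26], [0.02, 2.5], [-1.34, 4.48], [0, 2.73], [-2.66, 2.66]. Speed limits (rad/s): [2.39, 2.39, 2.79, 3.14, 3.14, 3.14].

INTERFACE

Orientations are given as [roll, pitch, yaw] about the fixed x, y, z axes, in that order (R = Rz(yaw) Ry(pitch) Rx(roll)).
In Python, from bench import ctrl gives the robot as it stands.
- The arm moves only by the shell command python3 -m inch 'ROWS' [OPENING] [FORCE]. ROWS is JSON, a list of rows, each an object with "slide": the shift along the tool's x, y, z scaled (see below), a list of three; "delta_rot": the turn, a rotation vector about the tool's x, y, z scaled (see below), a list of three. A call has 1 to 5 rows; each row is the pose to reach, as a shift and turn from the pose measured when the call began, along the tool's axes at that moment; what a row does not reach only later rows make up. The controller multiplies each number of a shift by 0.2 m and each number of a turn by 120 degrees. A row lasts 1/8 s, in which the tool goes at most 62.5 mm and 10.7 degrees, less where a joint would pass 70% of its speed; a pose out of reach is approached as far as the arm can. A call with a number of a shift or a turn outside -1 to 1 is refused whole. A call with a gripper value outside its range is refused whole. OPENING is the gripper's target within -1 to 1 (shut at 1, half-way at 0, fully open at -1), set as the call begins (- or left out, the last holds). The fingers move at their own pace and stop on an object; FORCE is the grip in N (left out, the last holds). Time passes only in rows, so rows that repeat a pose let the fingers close. It gives the time, the measured TCP pose, the force and the opening at its end, in the units of the state.
- ctrl.sense(): the state, without advancing time (a new reading comes with each control period).
- ctrl.read_camera(name): name is "side" or "top" or "wrist"; returns a dict with "frame" (400x640x3 uint8, red, green, blue), "depth" (400x640 float32, mm along the optical axis (not along the pixel's ray), 0 where there is no reading), "camera_matrix" (3x3 intrinsics, pixels), "R" (3x3) and "t" (3): a world point X has camera coordinates R X + t. Camera axes: x right, y down, z forward; pixel columns grow to the right and rows downward; lengths in mm; the calibration is good to about 2 mm. A picture is of the moment at which its call begins.
- ctrl.job_done(): hands the job in, once; it reports no verdict.
The state is a dict: "clock": time; "joints": joint angles; "qd": joint speeds; "effort": joint torques, N m; "eef_pos": TCP position; "tcp_rot": TCP orientation; "ft_force": force on the tool from outside, world axes, zero at the start; "wrist_torque": the same for the moment, N m; "grip_width": finger opening in mm.
Only numpy, scipy, OpenCV 4.12 (cv2) and the standard library are available. Lean on these libraries where they do the work, as an engineer would, in place of code of your own. Each camera call takes 0.05 s, during which the arm holds its last target.

## Working session

There is one attempt and no reset: what is moved stays moved. The work goes in short steps, Python scripts to look and compute and a shell command to move; the robot and the scene stay as the last step left them, time stands still between calls to the robot, and variables do not carry over. Pictures are saved under pics/ and viewed, and the job is handed in when it is done.

```bash
ls; mkdir -p pics; cat > h.py <<'E'
import numpy as np,cv2
from bench import ctrl
def snap(n,tag):
    c=ctrl.read_camera(n); np.savez(f'pics/{tag}.npz',**{k:np.array(v) for k,v in c.items()})
    cv2.imwrite(f'pics/{tag}.png',cv2.cvtColor(c['frame'],cv2.COLOR_RGB2BGR)); return c
def load(tag): return dict(np.load(f'pics/{tag}.npz'))
def ray(c,u,v):
    d=np.linalg.inv(c['camera_matrix'])@np.array([u,v,1.]); return -c['R'].T@c['t'], c['R'].T@d
def onz(c,u,v,z):
    o,d=ray(c,u,v); return o+d*(z-o[2])/d[2]
def dep(c,u,v,r=1):
    p=c['depth'][int(v)-r:int(v)+r+1,int(u)-r:int(u)+r+1]; p=p[p>0]
    o,d=ray(c,u,v); return o+d*np.median(p) if len(p) else None
def cloud(c):
    v,u=np.mgrid[:400,:640]; z=c['depth']; K=c['camera_matrix']
    P=np.stack([(u-K[0,2])/K[0,0]*z,(v-K[1,2])/K[1,1]*z,z],-1)
    return (P-c['t'])@c['R']
def proj(c,X):
    p=c['R']@np.array(X)+c['t']; q=c['camera_matrix']@p; return q[:2]/q[2]
E
python3 - <<'E'
from h import *
for n in ['side','top','wrist']:
    c=snap(n,n+'0'); print(n,-c['R'].T@c['t'],c['camera_matrix'][0,0],(c['depth']>0).mean())
print(ctrl.sense())
E
```

```text
pics
side [ 267.37989401 -736.40219053  822.60230359] 402.6993181908769 0.9959765625
top [ 312.81362356   27.26660176 1398.58036553] 423.15568123243486 0.995890625
wrist [120.03799744 593.6304992  384.03440705] 314.9030807672846 0.99591796875
{'clock': 0.15, 'joints': array([ 1.15258484e+00,  1.31021750e-01,  1.48908616e+00, -2.23782293e-05,
        1.52299185e+00, -8.54121255e-02]), 'qd': array([-0.00145247, -0.00195718, -0.00152311, -0.00074674, -0.00064784,
       -0.00222684]), 'effort': array([ 1.08276083e-03, -5.60473895e+01, -4.92336202e+01,  7.70888105e-02,
        3.04848002e-02, -1.23999180e-04]), 'eef_pos': array([195.81763874, 566.6531809 , 217.77674878]), 'tcp_rot': array([-3.14008913e+00, -1.06299582e-04,  2.80879430e+00]), 'ft_force': array([-0.00100126,  0.07661356,  0.20283673]), 'wrist_torque': array([-0.00533944, -0.01990044,  0.02203896]), 'grip_width': 93.07245901169605}
```

View pics/side0.png

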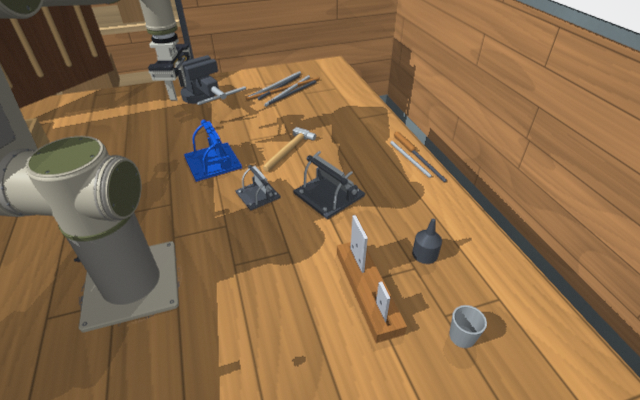

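View pics/top0.png

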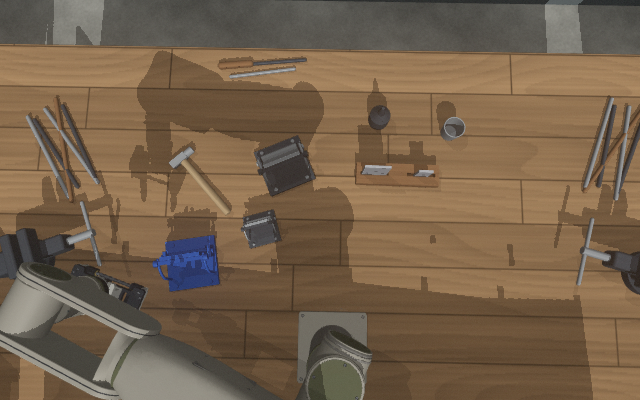

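View pics/wrist0.png

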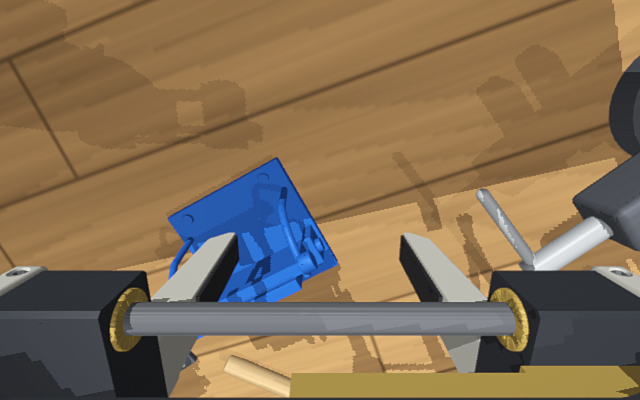

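The top view shows two plates in the rack: a wide one at about (376,170) and a narrow one at (425,173). There are three angle plates: a large dark one at (285,165), a small dark one at (261,230) and a blue one at (192,262). I choose the plate at (376,170) and the large dark angle plate, and will check both in close crops.

```bash
python3 - <<'E'
from h import *
t=cv2.imread('pics/top0.png'); s=cv2.imread('pics/side0.png')
a=cv2.resize(t[120:210,235:455],None,fx=3.6,fy=3.6,interpolation=cv2.INTER_CUBIC)
b=cv2.resize(s[140:345,280:480],None,fx=2.9,fy=2.9,interpolation=cv2.INTER_CUBIC)
cv2.imwrite('pics/ca.png',a);cv2.imwrite('pics/cb.png',b)
c=load('top0')
for n,u,v in [('wp',376,167),('np',425,173),('rackL',358,172),('rackR',437,176),('can',379,118),('tin',454,127),('b',285,165)]: print(n,dep(c,u,v))
E
```

```text
wp [ 552.40427001 -122.44213125  149.35440046]
np [ 548.3719705  -283.81371199   86.82383713]
rackL [556.65568524 -77.47898601  34.25953598]
rackR [ 548.52227105 -335.04014308   35.13980992]
can [ 726.65227004 -139.95058065   78.34372155]
tin [ 722.3046275  -402.21393869    7.98636503]
b [578.37155035 163.79896854  17.07754614]
```

View pics/ca.png

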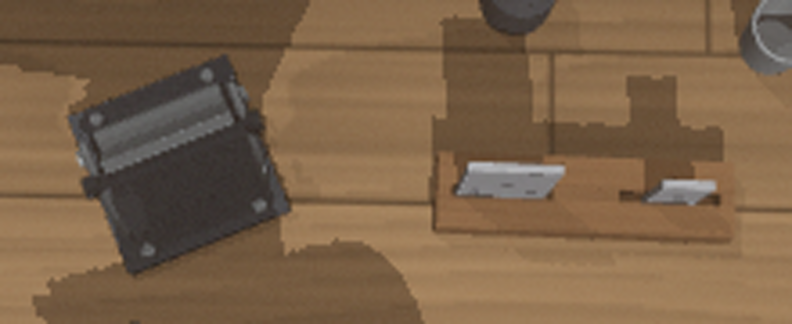

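View pics/cb.png

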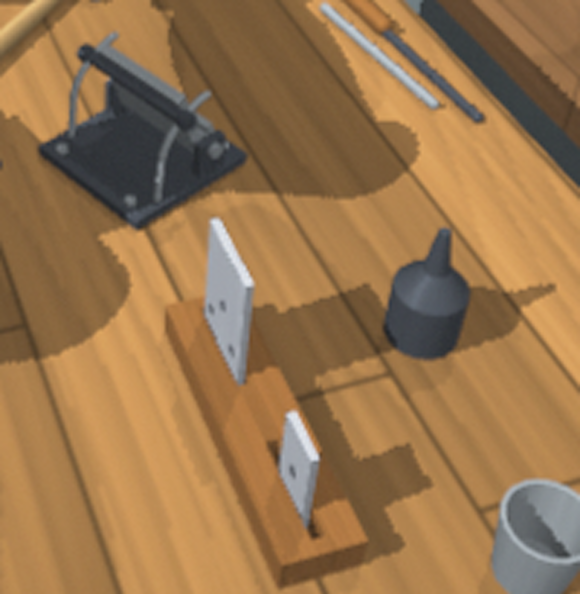

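The crops match the description. The wide plate with three dark spots is at crop (510,180). The large dark stage at (180,160) has its face pointing away from the robot. I'll measure the rough geometry from depth.

```bash
python3 - <<'E'
from h import *
c=load('top0'); s=load('side0')
np.set_printoptions(precision=1,suppress=True)
for nm,c in (('top',c),('side',s)):
    P=cloud(c); ok=c['depth']>0
    X,Y,Z=P[...,0],P[...,1],P[...,2]
    def rect(m,l):
        p=P[m&ok]; 
        if len(p)<4: print(nm,l,len(p));return
        r=cv2.minAreaRect(p[:,:2].astype(np.float32)); print(nm,l,len(p),'c',np.array(r[0]),'sz',np.array(r[1]),'ang',round(r[2],1),'z',p[:,2].mean(),p[:,2].max())
    R=(X>480)&(X<640)&(Y<-30)&(Y>-370)
    rect(R&(abs(Z-35)<5),'racktop'); rect(R&(Z>143)&(Z<158),'wtop'); rect(R&(Z>95)&(Z<113)&(Y<-230),'ntop')
    B=(X>480)&(X<720)&(Y>40)&(Y<280)
    rect(B&(abs(Z-14)<5),'base'); rect(B&(Z>100),'stagetop'); 
    print(nm,'stage zmax',Z[B].max(), 'can',Z[(X>660)&(X<760)&(Y<-80)&(Y>-180)].max())
E
```

```text
top racktop 1264 c [ 553.4 -204.8] sz [269.2  71.4] ang 89.0 z 35.13344374506498 39.991383954051344
top wtop 83 c [ 554.7 -128.8] sz [78.7  9. ] ang 87.8 z 149.54913527816367 155.22223028993486
top ntop 44 c [ 551.5 -282.8] sz [ 7.6 44.8] ang 0.8 z 104.21956790933064 109.20394363756876
top base 1281 c [578.8 167.1] sz [162.  159.8] ang 23.2 z 14.131742389685664 18.99196673316738
top stagetop 451 c [581.5 167.7] sz [ 48.3 162.1] ang 22.4 z 112.65248193454289 124.48033360793528
top stage zmax 124.48033360793528 can 134.80508008930286
side racktop 2171 c [ 554.5 -204.2] sz [273.4  71.2] ang 88.9 z 34.864460166059075 39.921540588220225
side wtop 112 c [ 555.6 -128.5] sz [79.8  8.3] ang 88.8 z 148.92575957924242 153.33531387336677
side ntop 100 c [ 552.8 -282.1] sz [45.6  9.7] ang 88.8 z 103.35292155778392 107.63775250371019
side base 1280 c [581.2 166.4] sz [162.7 161.9] ang 23.4 z 13.835366853237957 18.847099608309698
side stagetop 436 c [585.5 169.1] sz [ 51.1 167.4] ang 24.2 z 111.63625501514782 122.07163016299076
side stage zmax 122.07163016299076 can 132.36290211415766
```

```bash
cat >> h.py <<'E'
from scipy.spatial.transform import Rotation as Ro
def cur():
    s=ctrl.sense(); return np.array(s['eef_pos']),Ro.from_euler('xyz',s['tcp_rot']),s
def goal(p,R):
    p0,R0,s=cur()
    d=R0.inv().apply(np.array(p)-p0)/200; r=(R0.inv()*R).as_rotvec()/np.deg2rad(120)
    print('slide',np.round(d,4),'rot',np.round(r,4),'rows~',round(np.linalg.norm(d)*200/62.5,1),round(np.linalg.norm(r)*120/10.7,1))
def tool(a,tilt=0):
    # tool y along horizontal dir angle a (tilted), tool z down then leaning outward along a by tilt
    n=np.array([np.cos(a),np.sin(a),0]); up=np.array([0,0,1.])
    y=np.cos(tilt)*n+np.sin(tilt)*up
    z=np.sin(tilt)*n-np.cos(tilt)*up
    return Ro.from_matrix(np.stack([np.cross(y,z),y,z],1))
E
python3 - <<'E'
from h import *
p,R,s=cur(); print(R.as_matrix().round(2))
goal([690,60,250],tool(np.deg2rad(23)))
c=load('top0');P=cloud(c)
# face points : in base frame
a=np.deg2rad(23.3);b=np.array([580,167.,0]);n=np.array([np.cos(a),np.sin(a),0]);t=np.array([-n[1],n[0],0])
Q=P-b; x=Q@n;y=Q@t;z=P[...,2]
m=(abs(y)<50)&(z>60)&(z<150)&(x>-60)&(x<45)
i=np.argsort(z[m]); 
for zz in range(60,130,5):
    k=m&(abs(z-zz)<2.5); print(zz,k.sum(),x[k].mean().round(1),x[k].max().round(1))
E
```

```text
[[-0.95  0.33 -0.  ]
 [ 0.33  0.95 -0.  ]
 [ 0.   -0.   -1.  ]]
slide [-3.1629 -1.5873 -0.1591] rot [-7.000e-04  3.000e-04  3.994e-01] rows~ 11.3 4.5
60 19 38.5 43.7
65 39 35.8 42.5
70 3 21.1 21.3
75 6 19.0 19.5
80 7 17.2 17.7
85 6 15.2 16.1
90 7 13.4 14.2
95 5 6.3 12.3
100 11 5.4 10.6
105 49 -11.3 9.1
110 74 -10.5 7.3
115 71 -3.3 5.3
120 61 -2.6 3.2
125 6 -0.2 1.7
```

```bash
python3 -m inch '[{"slide":[-0.3,-0.15,-0.1],"delta_rot":[0,0,0.1]},{"slide":[-0.6,-0.3,-0.15],"delta_rot":[0,0,0.18]},{"slide":[-0.9,-0.45,-0.16],"delta_rot":[0,0,0.26]},{"slide":[-1,-0.5,-0.16],"delta_rot":[0,0,0.34]},{"slide":[-1,-0.5,-0.16],"delta_rot":[0,0,0.4]}]' -1; python3 -c "
from h import *
goal([690,60,250],tool(np.deg2rad(23)))"
```

```text
clock: 0.78
eef_pos: [354.2, 404.6, 249.9]
tcp_rot: [-3.141, 0.002, 1.962]
ft_force: [-0.6, -0.1, 0.1]
grip_width: 93.1
slide [-2.2333  0.8946  0.0023] rot [-0.0004  0.0008 -0.0048] rows~ 7.7 0.1
```

```bash
python3 -m inch '[{"slide":[-0.3,0.12,0],"delta_rot":[0,0,0]},{"slide":[-0.6,0.24,0],"delta_rot":[0,0,0]},{"slide":[-0.9,0.36,0],"delta_rot":[0,0,0]},{"slide":[-1,0.4,0],"delta_rot":[0,0,0]},{"slide":[-1,0.45,0],"delta_rot":[0,0,0]}]' -1; python3 -c "
from h import *
goal([690,60,250],tool(np.deg2rad(23)))"
```

```text
clock: 1.4
eef_pos: [514.8, 252.2, 249.7]
tcp_rot: [-3.14, 0.002, 1.959]
ft_force: [0.2, -0.2, 0.3]
grip_width: 93.2
slide [-1.2209e+00  4.4740e-01  3.0000e-04] rot [-0.0008  0.0009 -0.0065] rows~ 4.2 0.1
```

```bash
python3 -m inch '[{"slide":[-0.3,0.12,0],"delta_rot":[0,0,0]},{"slide":[-0.6,0.24,0],"delta_rot":[0,0,0]},{"slide":[-0.9,0.36,0],"delta_rot":[0,0,0]},{"slide":[-1,0.4,0],"delta_rot":[0,0,0]},{"slide":[-1,0.45,0],"delta_rot":[0,0,0]}]' -1; python3 -c "
from h import *
goal([690,60,250],tool(np.deg2rad(23)));snap('wrist','w1')"
```

```text
clock: 2.02
eef_pos: [674.5, 100.5, 249.1]
tcp_rot: [-3.139, 0.002, 1.957]
ft_force: [-0.4, 0.2, 0.7]
grip_width: 93.0
slide [-0.2168 -0.0045 -0.0041] rot [-0.0012  0.0007 -0.0074] rows~ 0.7 0.1
```

View pics/w1.png

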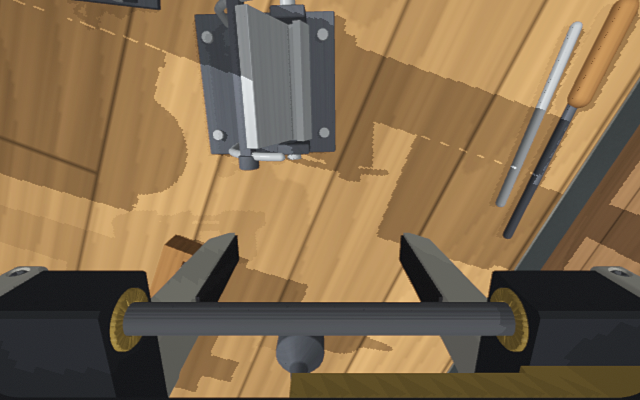

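The wrist view shows the sloped face at about (265,75), with the slot and lip at columns 285–308. Next I fit the face plane and slot ends.

```bash
cat > fit.py <<'E'
from h import *
import sys
np.set_printoptions(precision=2,suppress=True)
for tag in sys.argv[1:]:
    c=load(tag);P=cloud(c);ok=c['depth']>0
    a=np.deg2rad(23.3);b=np.array([580,167.,0])
    n=np.array([np.cos(a),np.sin(a),0]);t=np.array([-n[1],n[0],0])
    Q=P-b; x=Q@n;y=Q@t;z=P[...,2]
    m=ok&(abs(y)<52)&(z>62)&(z<112)&(abs(x-(30-(z-45)*np.tan(np.deg2rad(20))))<7)
    for _ in range(6):
        p=P[m]; cc=p.mean(0); nn=np.linalg.svd(p-cc)[2][2]; nn*=np.sign(nn[2])
        m&=abs((P-cc)@nn)<1.2
    p=P[m]
    az=np.degrees(np.arctan2(nn[1],nn[0])); tilt=np.degrees(np.arcsin(nn[2]))
    o=np.array([cc[0],cc[1],0]); 
    # slot point: on plane at z=45, along mid
    h=nn[:2]/np.linalg.norm(nn[:2]); s=cc[:2]+h*((nn[2]*(cc[2]-45))/np.linalg.norm(nn[:2]))
    hh=np.array([h[0],h[1],0]);tt=np.array([-h[1],h[0],0])
    print(tag,len(p),'az',az,'tilt',tilt,'foot x in base',(np.array([*s,0])-b)@n,'rms',((p-cc)@nn).std())
    d=(P-cc)@nn; g=ok&(abs(d)<2)&(z>62)&(z<118)&(abs(y)<90)
    yy=(P[g]-b)@tt; print(' face y extent about base centre',yy.min(),yy.max(), np.percentile(yy,[1,99]),'zmax',z[g].max())
    # lip
    up=np.cross(nn,tt); up*=np.sign(up[2]); S=np.array([*s,45.])
    u=(P-S)@up; k=ok&(abs(y)<55)&(d>6)&(d<22)&(u>-5)&(u<20)
    for lo in np.arange(0,24,2): 
        kk=ok&(abs(y)<55)&(d>lo)&(d<=lo+2)&(abs(u)<30)
        print(' x',lo,'n',kk.sum(),'u',np.median(u[kk]) if kk.any() else None,end=';')
    print()
    kk=ok&(d>9.5)&(d<18.5)&(u>8)&(u<16)&(abs(y)<75); yy=(P[kk]-b)@tt; print(' lip y',np.percentile(yy,[0,2,98,100]),'u med',np.median(u[kk]))
E
python3 fit.py w1 top0
```

```text
w1 2919 az 23.373735030987824 tilt 20.11207122506758 foot x in base 29.97232441693311 rms 0.3648606157232084
 face y extent about base centre -69.02849953080194 63.1986747915403 [-56.29  61.89] zmax 117.96579063154832
 x 0 n 788 u 12.393477613024647; x 2 n 177 u 0.46535132346779423; x 4 n 46 u 0.8337590564091935; x 6 n 0 u None; x 8 n 15 u 11.538011355637176; x 10 n 182 u 12.19635443773392; x 12 n 178 u 12.290114905586204; x 14 n 188 u 12.403745953788757; x 16 n 648 u 4.863068708188296; x 18 n 443 u 1.7057561007155824; x 20 n 0 u None; x 22 n 0 u None;
 lip y [-71.35 -56.06  62.47  74.93] u med 12.137995226011586
top0 63 az 23.417111540083155 tilt 20.129005872755187 foot x in base 30.03763566475219 rms 0.2714779794402481
 face y extent about base centre -71.15340353926089 71.99518113370509 [-68.3   69.18] zmax 117.481404368717
 x 0 n 35 u 1.4413325700614066; x 2 n 18 u 0.5778738186825455; x 4 n 22 u 0.6203097201859455; x 6 n 19 u 0.46119666008341864; x 8 n 12 u 0.7437082977854345; x 10 n 19 u 11.61388682108432; x 12 n 23 u 11.837960925219182; x 14 n 20 u 12.888055082731995; x 16 n 29 u 9.181268496991018; x 18 n 16 u 1.3641964257504096; x 20 n 0 u None; x 22 n 0 u None;
 lip y [-72.71 -57.44  61.2   68.84] u med 12.42620785292601
```

The face fits are consistent between the wrist and top cameras: azimuth 23.4°, lean 20.1°, slot middle about (606.5, 181, 45). The fitted lip height of 12 mm and slot width of 10 mm match the text. Now I go above the wide plate.

```bash
python3 -c "
from h import *
goal([555.2,-128.7,225],tool(np.deg2rad(-1.1)))"
```

```text
slide [-0.8437 -0.9892  0.1232] rot [-0.0009  0.0006  0.1942] rows~ 4.2 2.2
```

```bash
python3 -m inch '[{"slide":[-0.2,-0.22,0],"delta_rot":[0,0,0.06]},{"slide":[-0.4,-0.46,0.04],"delta_rot":[0,0,0.13]},{"slide":[-0.6,-0.7,0.1],"delta_rot":[0,0,0.194]},{"slide":[-0.8,-0.93,0.12],"delta_rot":[0,0,0.194]},{"slide":[-0.844,-0.989,0.123],"delta_rot":[0,0,0.194]}]' -1; python3 -c "
from h import *
goal([555.2,-128.7,101],tool(np.deg2rad(-1.1)));snap('wrist','w2')"
```

```text
clock: 2.7
eef_pos: [553.7, -129.4, 224.8]
tcp_rot: [-3.139, 0.002, 1.551]
ft_force: [0.4, 0.5, 1.4]
grip_width: 93.1
slide [0.0044 0.0088 0.6192] rot [-0.001   0.0007 -0.0003] rows~ 2.0 0.0
```

View pics/w2.png

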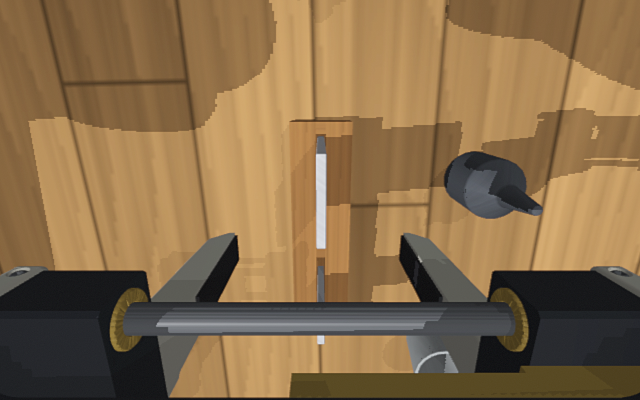

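The plate's top edge is at columns 317–326, rows 153–248, midway between the fingers. I'll check its position from this view and then descend.

```bash
python3 -c "
from h import *
c=load('w2');P=cloud(c);m=(c['depth']>0)&(abs(P[...,2]-150)<5)&(abs(P[...,0]-555)<25)&(abs(P[...,1]+129)<60)
p=P[m];print(cv2.minAreaRect(p[:,:2].astype(np.float32)),p[:,2].mean())"
python3 -m inch '[{"slide":[0.002,0.006,0.2],"delta_rot":[0,0,0]},{"slide":[0.004,0.008,0.4],"delta_rot":[0,0,0]},{"slide":[0.004,0.008,0.6],"delta_rot":[0,0,0]},{"slide":[0.004,0.008,0.619],"delta_rot":[0,0,0]},{"slide":[0.004,0.008,0.619],"delta_rot":[0,0,0]}]' -1; python3 -c "
from h import *
goal([555.2,-128.7,101],tool(np.deg2rad(-1.1)))"
```

```text
((553.79541015625, -125.70458221435547), (80.08494567871094, 7.559829235076904), 88.78164672851562) 150.24401130413588
clock: 3.38
eef_pos: [556.3, -127.8, 102.5]
tcp_rot: [-3.141, 0.002, 1.553]
ft_force: [-0.4, -0.3, 0.9]
grip_width: 93.0
slide [-0.0047 -0.0054  0.0075] rot [-0.0004  0.0008  0.0005] rows~ 0.0 0.0
```

```bash
python3 -m inch '[{"slide":[0,-0.005,0.005],"delta_rot":[0,0,0]},{"slide":[0,-0.005,0.005],"delta_rot":[0,0,0]},{"slide":[0,-0.005,0.005],"delta_rot":[0,0,0]},{"slide":[0,-0.005,0.005],"delta_rot":[0,0,0]},{"slide":[0,-0.005,0.005],"delta_rot":[0,0,0]}]' 1 50
```

```text
clock: 4.0
eef_pos: [555.3, -127.9, 101.6]
tcp_rot: [-3.141, 0.002, 1.552]
ft_force: [-0.1, -1.3, 0.4]
grip_width: 47.5
```

```bash
python3 -m inch '[{"slide":[0,0,0],"delta_rot":[0,0,0]},{"slide":[0,0,0],"delta_rot":[0,0,0]},{"slide":[0,0,0],"delta_rot":[0,0,0]}]' 1 50; python3 -c "
from h import *
goal([555.2,-128.7,260],tool(np.deg2rad(-1.1)))"
```

```text
clock: 4.38
eef_pos: [555.2, -127.9, 101.5]
tcp_rot: [-3.141, 0.002, 1.552]
ft_force: [0.3, 0.7, -1.1]
grip_width: 17.6
slide [-0.0053 -0.0008 -0.7926] rot [-0.0004  0.0008  0.0004] rows~ 2.5 0.0
```

```bash
python3 -m inch '[{"slide":[0,0,0],"delta_rot":[0,0,0]},{"slide":[0,0,0],"delta_rot":[0,0,0]},{"slide":[0,0,0],"delta_rot":[0,0,0]},{"slide":[0,0,0],"delta_rot":[0,0,0]}]' 1 50; python3 -c "
from h import *
print(ctrl.sense()['ft_force'])"
```

```text
clock: 4.88
eef_pos: [555.3, -127.9, 101.5]
tcp_rot: [-3.141, 0.002, 1.552]
ft_force: [0.5, 0.3, -0.1]
grip_width: 7.9
[ 0.54527978  0.26899839 -0.13618836]
```

Gripped at 7.9 mm. Lifting.

```bash
python3 -m inch '[{"slide":[0,0,-0.1],"delta_rot":[0,0,0]},{"slide":[0,0,-0.3],"delta_rot":[0,0,0]},{"slide":[0,0,-0.55],"delta_rot":[0,0,0]},{"slide":[0,0,-0.8],"delta_rot":[0,0,0]},{"slide":[0,0,-0.8],"delta_rot":[0,0,0]}]' 1 50; python3 - <<'E'
from h import *
s=snap('side','s2');snap('wrist','w3')
cv2.imwrite('pics/s2c.png',cv2.resize(cv2.imread('pics/s2.png')[40:340,230:530],None,fx=2,fy=2))
# goal hover: plate above slot, tilted
a=np.deg2rad(23.4);th=np.deg2rad(20.1)
S=np.array([606.5,181.2,45.]);n=np.array([np.cos(a)*np.cos(th),np.sin(a)*np.cos(th),np.sin(th)])
zf=np.array([-np.cos(a)*np.sin(th),-np.sin(a)*np.sin(th),np.cos(th)])
# TCP is 49mm below plate top -> 91 above plate bottom, 
for h in (60,):
    T=S+n*4+zf*(91+h)
    print(T,tool(a,th).as_matrix(),n,zf); goal(T,tool(a,th))
E
```

```text
clock: 5.5
eef_pos: [557.7, -128.3, 268.0]
tcp_rot: [3.134, 0.005, 1.552]
ft_force: [-0.2, 0.4, -2.9]
grip_width: 7.4
[562.32274595 162.08279506 188.17787084] [[-3.97147891e-01  8.61858094e-01  3.15395274e-01]
 [ 9.17754626e-01  3.72959301e-01  1.36483723e-01]
 [-2.77555756e-17  3.43659695e-01 -9.39094252e-01]] [0.86185809 0.3729593  0.34365969] [-0.31539527 -0.13648372  0.93909425]
slide [1.4496 0.0087 0.3651] rot [-0.1654  0.0366 -0.2015] rows~ 4.8 3.0
```

View pics/s2c.png

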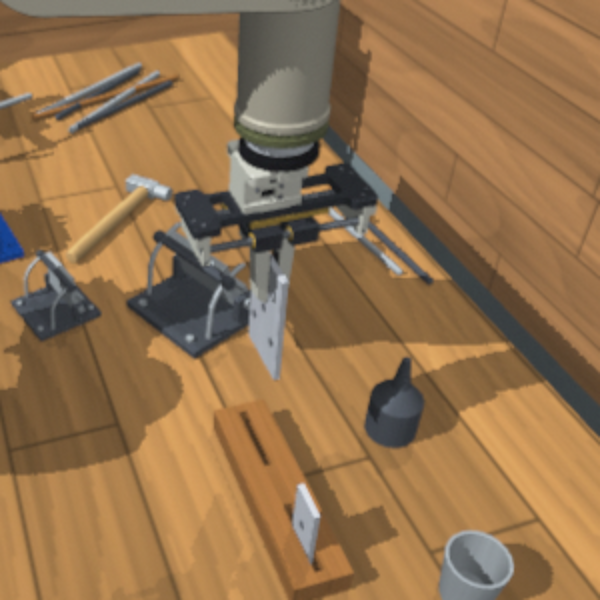

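View pics/w3.png

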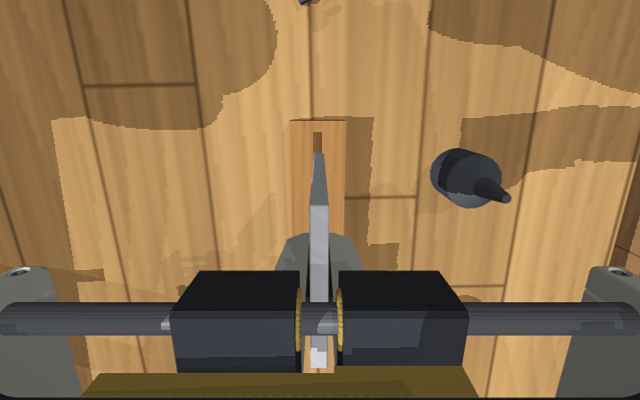

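Side crop: the plate hangs clear of the rack, spots facing the camera, and the narrow plate is undisturbed at (303,530). Next I go to a high hover over the slot, tilting on the way.

```bash
cat > st.py <<'E'
from h import *
import sys
a=np.deg2rad(23.4);th=np.deg2rad(20.1)
S=np.array([606.5,181.2,45.]);n=np.array([np.cos(a)*np.cos(th),np.sin(a)*np.cos(th),np.sin(th)])
zf=np.array([-np.cos(a)*np.sin(th),-np.sin(a)*np.sin(th),np.cos(th)]); yf=np.cross(zf,n)
if __name__=='__main__':
    h,x=float(sys.argv[1]),float(sys.argv[2])
    y=float(sys.argv[3]) if len(sys.argv)>3 else 0
    p,R,s=cur()
    d=p-S; print('tcp in slot frame x,y,z',np.round([d@n,d@yf,d@zf],2),'F in slot',np.round([s['ft_force']@n,s['ft_force']@yf,s['ft_force']@zf],2),'clock',s['clock'],'w',s['grip_width'])
    goal(S+n*x+yf*y+zf*(91+h),tool(a,th))
E
python3 st.py 120 8
python3 - <<'E'
from h import *
np.set_printoptions(precision=2,suppress=True)
p,R,s=cur()
# plate in tool frame from side and wrist clouds
for tag in ('s2','w3'):
    c=load(tag);P=(cloud(c)-p)@R.as_matrix()
    m=(c['depth']>0)&(abs(P[...,1])<8)&(P[...,2]>-60)&(P[...,2]<110)&(abs(P[...,0])<55)
    q=P[m]; print(tag,len(q),np.percentile(q,[1,50,99],axis=0))
    k=(q[:,2]>8)
    if k.sum()>20:
        f=np.linalg.lstsq(np.c_[q[k][:,[0,2]],np.ones(k.sum())],q[k][:,1],rcond=None)[0]; print('y=ax+bz+c',f)
E
```

```text
tcp in slot frame x,y,z [ -84.82 -263.08  261.85] F in slot [-2.02 -0.21 -2.8 ] clock 5.6 w 7.799267531589906
slide [ 1.4141 -0.0682  0.0766] rot [-0.1654  0.0366 -0.2015] rows~ 4.5 3.0
s2 765 [[-41.36  -7.53 -56.68]
 [-18.84  -0.2   16.93]
 [ 35.62   7.27  82.96]]
y=ax+bz+c [-0.03  0.01 -0.24]
w3 4065 [[-36.14  -7.64 -58.57]
 [ 13.8   -0.21 -50.99]
 [ 42.11   7.53  65.57]]
y=ax+bz+c [-0.46  0.   18.78]
```

```bash
python3 -m inch '[{"slide":[0.25,0,0],"delta_rot":[-0.04,0.01,-0.05]},{"slide":[0.5,-0.01,0.01],"delta_rot":[-0.08,0.02,-0.1]},{"slide":[0.75,-0.02,0.02],"delta_rot":[-0.12,0.03,-0.15]},{"slide":[1,-0.04,0.04],"delta_rot":[-0.165,0.037,-0.2]},{"slide":[1,-0.05,0.05],"delta_rot":[-0.165,0.037,-0.2]}]' 1 50; python3 st.py 120 8
```

```text
clock: 6.22
eef_pos: [545.4, 75.2, 246.8]
tcp_rot: [2.796, -0.005, 1.981]
ft_force: [0.3, -0.2, -3.2]
grip_width: 7.5
tcp in slot frame x,y,z [-22.86 -73.07 223.22] F in slot [-0.93 -0.29 -3.1 ] clock 6.225 w 7.503883659929826
slide [0.3651 0.1545 0.0621] rot [-0.0027 -0.0025 -0.0002] rows~ 1.3 0.0
```

```bash
python3 -m inch '[{"slide":[0.15,0.1,0],"delta_rot":[-0.003,-0.002,0]},{"slide":[0.3,0.154,0.03],"delta_rot":[-0.003,-0.002,0]},{"slide":[0.365,0.154,0.06],"delta_rot":[-0.003,-0.002,0]},{"slide":[0.365,0.154,0.06],"delta_rot":[-0.003,-0.002,0]}]' 1 50; python3 st.py 30 6; python3 - <<'E'
from h import *
for n in ('top','side','wrist'): snap(n,n+'3')
a=cv2.imread('pics/side3.png')[80:260,220:460]; b=cv2.imread('pics/top3.png')[100:240,220:400]
cv2.imwrite('pics/c3.png',cv2.resize(a,None,fx=3,fy=3))
E
```

```text
clock: 6.72
eef_pos: [545.4, 155.2, 243.9]
tcp_rot: [2.794, -0.002, 1.98]
ft_force: [-0.2, -0.4, -2.8]
grip_width: 7.6
tcp in slot frame x,y,z [  6.     0.39 209.58] F in slot [-1.3  -0.28 -2.49] clock 6.725 w 7.6459236485607756
slide [-0.0028  0.0015  0.4429] rot [-0.0016 -0.0009  0.0001] rows~ 1.4 0.0
```

View pics/c3.png

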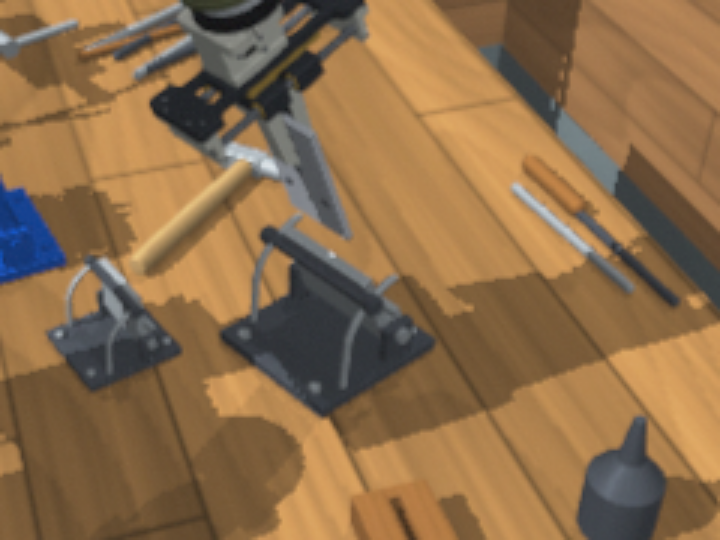

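View pics/wrist3.png

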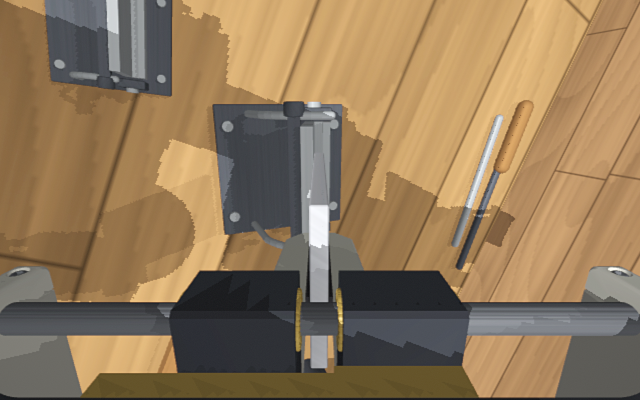

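The plate hangs tilted above the face: its lower corner is at crop (350,237), and the slot shows in the wrist view at columns 313–325. I'll measure the plate relative to the slot frame.

```bash
python3 fit.py wrist3 top3 | grep -v ' x 0'; python3 - <<'E'
from st import *
np.set_printoptions(precision=2,suppress=True)
p,R,s=cur()
for tag in ('side3','top3','wrist3'):
    c=load(tag);P=cloud(c)-S
    x,y,z=P@n,P@yf,P@zf
    m=(c['depth']>0)&(abs(x-6)<14)&(abs(y)<55)&(z>100)&(z<190)
    q=np.c_[x,y,z][m.ravel()] if False else np.stack([x[m],y[m],z[m]],1)
    print(tag,len(q),np.percentile(q,[1,50,99],axis=0).tolist(),q[:,2].min())
    for lo in range(110,190,10):
        k=abs(q[:,2]-lo)<5
        if k.sum()>5: print('  z',lo,k.sum(),'x med/min/max',np.median(q[k,0]).round(2),q[k,0].min().round(2),q[k,0].max().round(2),'y',q[k,1].min().round(1),q[k,1].max().round(1))
E
```

```text
wrist3 24 az 23.066965479416265 tilt 18.963207802503128 foot x in base 28.804129903859444 rms 5.68686820159333e-14
 face y extent about base centre 29.150877725821715 76.24112161867674 [29.98 76.23] zmax 115.73928128931671
 lip y [-29.73 -21.06  62.29  63.42] u med 11.95333036837117
top3 7 az 27.36527092685217 tilt 19.808698389293394 foot x in base 29.955474492888438 rms 0.22176684718330306
 face y extent about base centre -72.38912742215608 -39.57170012316617 [-71.68 -39.93] zmax 116.24316459454953
 lip y [-74.   -71.04  23.41  24.4 ] u med 11.019890504416656
side3 279 [[1.8988531674028781, -41.98111519794985, 119.88259104321523], [3.4551072486739796, -8.71952683300762, 156.0557364909934], [10.169764018046312, 37.63372651313371, 189.0909492540387]] 119.5890819058867
  z 120 21 x med/min/max 3.4 2.48 9.64 y -40.5 39.4
  z 130 39 x med/min/max 3.48 1.38 10.21 y -42.7 38.8
  z 140 35 x med/min/max 3.25 1.87 9.4 y -41.1 37.3
  z 150 37 x med/min/max 3.47 1.97 10.16 y -41.3 34.6
  z 160 40 x med/min/max 3.5 2.29 11.78 y -42.0 37.8
  z 170 45 x med/min/max 3.6 1.96 9.73 y -42.0 36.7
  z 180 36 x med/min/max 3.47 2.39 9.95 y -41.4 37.6
top3 1 [[8.321258091639056, -39.20209794021325, 154.76751191790285], [8.321258091639056, -39.20209794021325, 154.76751191790285], [8.321258091639056, -39.20209794021325, 154.76751191790285]] 154.76751191790285
wrist3 191 [[2.0329298104461104, 41.12419019591204, 123.81757149024385], [5.781149159926024, 42.008534693509105, 164.2006738370339], [9.812290391830844, 42.28669075630392, 189.61431245859671]] 122.68432269739587
  z 120 9 x med/min/max 5.48 2.26 9.52 y 41.9 42.1
  z 130 18 x med/min/max 6.3 2.34 9.47 y 41.7 42.4
  z 140 21 x med/min/max 5.57 2.51 9.36 y 41.7 42.3
  z 150 23 x med/min/max 5.61 1.94 9.26 y 41.3 42.3
  z 160 28 x med/min/max 6.34 2.15 9.88 y 41.1 42.2
  z 170 33 x med/min/max 5.71 2.31 9.73 y 41.6 42.3
  z 180 34 x med/min/max 5.75 2.03 9.57 y 41.1 42.3
```

The plate is parallel to the face: its rear side sits at a constant x over z 120–180, with centre x≈6, lower edge z≈120 and y≈+1. Lowering to about 20 mm above the slot floor.

```bash
python3 -m inch '[{"slide":[-0.003,0.002,0.15],"delta_rot":[-0.002,-0.001,0]},{"slide":[-0.003,0.002,0.3],"delta_rot":[-0.002,-0.001,0]},{"slide":[-0.003,0.002,0.44],"delta_rot":[-0.002,-0.001,0]},{"slide":[-0.003,0.002,0.49],"delta_rot":[-0.002,-0.001,0]},{"slide":[-0.003,0.002,0.49],"delta_rot":[-0.002,-0.001,0]}]' 1 50; python3 st.py 10 4; python3 - <<'E'
from h import *
for n in ('side','wrist'): snap(n,n+'4')
E
python3 fit.py wrist4 | grep -v ' x 0'; python3 - <<'E'
from st import *
for tag in ('side4','wrist4'):
    c=load(tag);P=cloud(c)-S
    x,y,z=P@n,P@yf,P@zf
    m=(c['depth']>0)&(abs(x-6)<10)&(abs(y)<55)&(z>14)&(z<135); q=np.stack([x[m],y[m],z[m]],1)
    for lo in range(20,140,10):
        k=abs(q[:,2]-lo)<5
        if k.sum()>5: print(tag,'  z',lo,k.sum(),'x',np.percentile(q[k,0],[2,50,98]).round(2),'y',q[k,1].min().round(1),q[k,1].max().round(1))
E
```

```text
clock: 7.5
eef_pos: [577.9, 166.5, 153.5]
tcp_rot: [2.788, 0.001, 1.977]
ft_force: [-0.7, 0.3, -3.2]
grip_width: 7.6
tcp in slot frame x,y,z [  7.17  -2.15 112.88] F in slot [-1.58  0.55 -2.85] clock 7.5 w 7.589620007236896
slide [ 0.0108 -0.016   0.0593] rot [ 0.0013  0.0008 -0.001 ] rows~ 0.2 0.0
wrist4 50 az 23.34320281948468 tilt 20.046122583417034 foot x in base 30.044599803739743 rms 0.018550255885497066
 face y extent about base centre 5.21216173247209 75.95774902258661 [ 7.82 75.95] zmax 117.9381129431521
 lip y [-32.21 -26.91  62.44  63.29] u med 12.108203838007492
side4   z 70 12 x [ 3.86  4.95 10.89] y -43.4 31.2
side4   z 80 87 x [-3.81  0.45  7.18] y -54.5 54.3
side4   z 90 27 x [ 3.05  4.39 11.16] y -44.2 34.4
side4   z 100 19 x [3.11 4.27 7.59] y -42.8 39.0
side4   z 110 22 x [ 1.23  4.64 11.01] y -43.7 -12.1
side4   z 120 24 x [-2.34  3.78 10.64] y -41.4 -10.1
side4   z 130 24 x [-2.55  3.95 10.57] y -42.8 -10.3
wrist4   z 30 35 x [ 0.13  4.75 11.14] y 40.2 54.5
wrist4   z 40 55 x [ 0.13  0.18 10.88] y 16.9 44.1
wrist4   z 50 34 x [ 0.14  4.93 10.81] y 9.1 40.7
wrist4   z 60 59 x [ 0.15  4.27 11.18] y 37.0 54.9
wrist4   z 70 71 x [ 0.16  0.21 10.86] y 10.3 40.8
wrist4   z 80 635 x [-3.91 -1.73  8.38] y -6.0 54.9
wrist4   z 90 43 x [ 3.44  7.7  10.81] y 39.5 40.8
wrist4   z 100 49 x [ 3.57  7.09 11.18] y 39.7 40.8
wrist4   z 110 64 x [-0.8   7.08 13.67] y 7.9 41.0
wrist4   z 120 176 x [-3.74  5.03 15.72] y 7.6 40.9
wrist4   z 130 242 x [-3.54  5.35 15.67] y 6.9 40.9
```

View pics/wrist4.png

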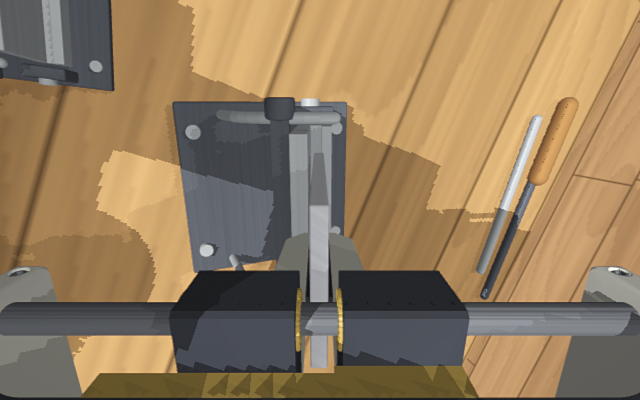

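The plate is now 3 mm in front of the face (wrist view: rear side x≈3.4, face 0.15). Closing up to the face before sliding down.

```bash
python3 -m inch '[{"slide":[0.008,-0.012,0.005],"delta_rot":[0.001,0.001,-0.001]},{"slide":[0.01,-0.016,0.01],"delta_rot":[0.001,0.001,-0.001]},{"slide":[0.01,-0.016,0.01],"delta_rot":[0.001,0.001,-0.001]}]' 1 50; python3 st.py 8 4
```

```text
clock: 7.98
eef_pos: [575.9, 167.9, 152.6]
tcp_rot: [2.787, 0.001, 1.98]
ft_force: [-0.9, -0.2, -3.3]
grip_width: 7.9
tcp in slot frame x,y,z [ 5.6200e+00 -8.0000e-02  1.1257e+02] F in slot [-1.92  0.18 -2.78] clock 7.975 w 7.900009681379871
slide [ 0.0004 -0.0083  0.0678] rot [0.0018 0.0002 0.0003] rows~ 0.2 0.0
```

```bash
python3 -m inch '[{"slide":[0,-0.01,0.01],"delta_rot":[0.002,0,0]},{"slide":[0,-0.01,0.025],"delta_rot":[0.002,0,0]},{"slide":[0,-0.01,0.045],"delta_rot":[0.002,0,0]},{"slide":[0,-0.01,0.045],"delta_rot":[0.002,0,0]}]' 1 50; python3 st.py 0 4
```

```text
clock: 8.48
eef_pos: [578.2, 168.7, 144.0]
tcp_rot: [2.788, 0.001, 1.98]
ft_force: [7.7, 3.2, -2.7]
grip_width: 7.8
tcp in slot frame x,y,z [  4.99  -0.27 103.64] F in slot [ 6.94 -0.1  -5.37] clock 8.475 w 7.7573765342300804
slide [ 0.0014 -0.0051  0.0632] rot [0.0011 0.0004 0.0003] rows~ 0.2 0.0
```

It touches the face (about 8 N along the normal), with the lower edge just above the lip top. Easing off and sliding down.

```bash
python3 -m inch '[{"slide":[0,0.001,0.01],"delta_rot":[0.001,0,0]},{"slide":[0,0.001,0.025],"delta_rot":[0.001,0,0]},{"slide":[0,0.001,0.035],"delta_rot":[0.001,0,0]},{"slide":[0,0.001,0.035],"delta_rot":[0.001,0,0]}]' 1 50; python3 st.py 0 5
```

```text
clock: 8.98
eef_pos: [580.7, 169.7, 137.2]
tcp_rot: [2.791, 0.001, 1.979]
ft_force: [4.1, 2.6, -3.6]
grip_width: 7.9
tcp in slot frame x,y,z [ 5.12 -0.26 96.26] F in slot [ 3.28  0.73 -5.01] clock 8.975 w 7.878287344478322
slide [ 0.0013 -0.0006  0.0263] rot [0.0001 0.0003 0.0003] rows~ 0.1 0.0
```

```bash
python3 -m inch '[{"slide":[0,0,0.01],"delta_rot":[0,0,0]},{"slide":[0,0,0.02],"delta_rot":[0,0,0]},{"slide":[0,0,0.03],"delta_rot":[0,0,0]},{"slide":[0,0,0.03],"delta_rot":[0,0,0]}]' 1 50; python3 st.py 0 5
```

```text
clock: 9.48
eef_pos: [582.4, 170.6, 132.3]
tcp_rot: [2.791, 0.001, 1.98]
ft_force: [-4.3, -2.0, 7.8]
grip_width: 7.7
tcp in slot frame x,y,z [ 5.27 -0.19 91.  ] F in slot [-1.75 -0.12  8.99] clock 9.475 w 7.701604249725016
slide [ 0.001  -0.0014 -0.    ] rot [-0.0001  0.0003  0.0004] rows~ 0.0 0.0
```

The floor is felt (about 12 N change along the face). Now I press down a little more and into the face.

```bash
python3 -m inch '[{"slide":[0,-0.008,0.006],"delta_rot":[0,0,0]},{"slide":[0,-0.016,0.01],"delta_rot":[0,0,0]},{"slide":[0,-0.016,0.01],"delta_rot":[0,0,0]},{"slide":[0,-0.016,0.01],"delta_rot":[0,0,0]}]' 1 50; python3 st.py 0 5; python3 -c "
from h import *
print(ctrl.sense()['wrist_torque'])
for n in ('side','wrist','top'): snap(n,n+'5')
cv2.imwrite('pics/c5.png',cv2.resize(cv2.imread('pics/side5.png')[80:260,220:460],None,fx=3,fy=3))"; python3 fit.py wrist5 |grep -v ' x 0'; python3 - <<'E'
from st import *
for tag in ('side5','wrist5'):
    c=load(tag);P=cloud(c)-S
    x,y,z=P@n,P@yf,P@zf
    m=(c['depth']>0)&(abs(x-6)<10)&(abs(y)<55)&(z>14)&(z<150); q=np.stack([x[m],y[m],z[m]],1)
    for lo in range(20,150,10):
        k=abs(q[:,2]-lo)<5
        if k.sum()>5: print(tag,'  z',lo,k.sum(),'x',np.percentile(q[k,0],[2,50,98]).round(2),'y',q[k,1].min().round(1),q[k,1].max().round(1))
E
```

```text
clock: 9.98
eef_pos: [582.3, 170.4, 132.2]
tcp_rot: [2.786, 0.001, 1.98]
ft_force: [0.8, 2.9, 8.8]
grip_width: 7.8
tcp in slot frame x,y,z [ 5.06 -0.28 91.04] F in slot [4.8  2.39 7.57] clock 9.975 w 7.775628133146665
slide [ 0.0014 -0.0003  0.0002] rot [0.0024 0.0005 0.0006] rows~ 0.0 0.0
[ 0.4967093  -0.35379935  0.05569435]
wrist5 129 az -65.45697251494798 tilt 0.3727506944705653 foot x in base 17.14639608231838 rms 0.14605618093766956
 face y extent about base centre -16.811048787823335 43.892473025557116 [-16.35  43.34] zmax 117.88505109139673
 lip y [36.   36.09 41.05 42.56] u med 14.99503510417785
side5   z 80 53 x [-3.55 -0.51  7.65] y -54.6 52.6
side5   z 90 22 x [0.58 2.06 9.02] y -40.3 -8.6
side5   z 100 17 x [-3.16  2.79  9.44] y -41.2 -8.0
side5   z 110 20 x [-2.93  1.65  7.51] y -42.0 -9.2
side5   z 120 23 x [-3.86  1.97  7.25] y -42.0 -10.0
side5   z 130 23 x [-2.09  1.82 14.42] y -41.7 -10.2
side5   z 140 46 x [-2.1   4.93 14.32] y -43.0 -3.4
wrist5   z 20 44 x [0.19 1.   7.74] y 39.9 54.8
wrist5   z 30 24 x [0.69 4.34 8.  ] y 41.5 42.8
wrist5   z 40 24 x [0.5  4.32 8.16] y 41.9 42.8
wrist5   z 50 34 x [0.64 4.29 7.94] y 42.2 42.7
wrist5   z 60 52 x [0.22 2.36 7.68] y 42.1 55.0
wrist5   z 70 51 x [0.24 3.33 8.12] y 41.5 47.8
wrist5   z 80 500 x [-3.9  -2.12  6.75] y 5.7 55.0
wrist5   z 90 88 x [-3.4   4.99 14.73] y 9.8 42.8
wrist5   z 100 201 x [-3.65  6.96 15.63] y 9.7 42.8
wrist5   z 110 244 x [-3.74  6.78 15.6 ] y 8.2 42.8
wrist5   z 120 317 x [-3.65  7.12 15.64] y 8.0 42.9
wrist5   z 130 395 x [-3.65  6.85 15.66] y 8.2 42.8
wrist5   z 140 2752 x [-2.1  3.9 10. ] y -37.3 42.8
```

View pics/wrist5.png

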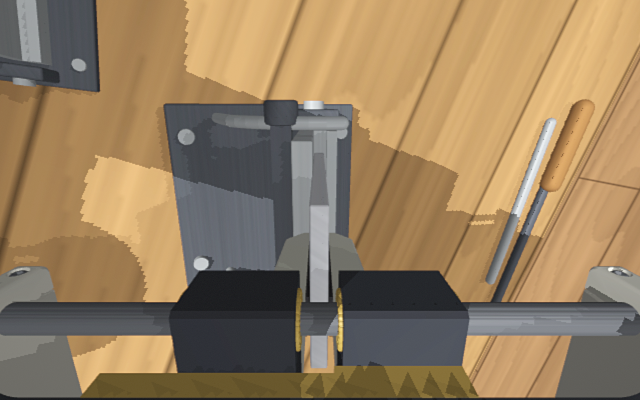

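View pics/c5.png

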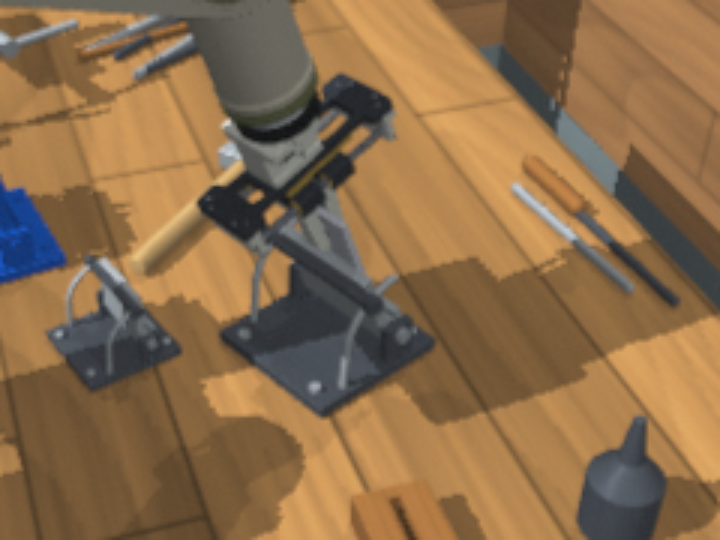

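The plate sits in the slot against the face. In the wrist view its edge spans x≈0.6–8 with the face at 0.2, and its y is within about 3 mm of mid-slot. Now pressing more firmly, with a slight counter-turn to keep it flat.

```bash
python3 -m inch '[{"slide":[0,-0.015,0.008],"delta_rot":[0.003,0,0]},{"slide":[0,-0.03,0.008],"delta_rot":[0.005,0,0]},{"slide":[0,-0.035,0.008],"delta_rot":[0.005,0,0]},{"slide":[0,-0.035,0.008],"delta_rot":[0.005,0,0]},{"slide":[0,-0.035,0.008],"delta_rot":[0.005,0,0]}]' 1 50; python3 st.py 0 5; python3 -c "
from h import *
print(ctrl.sense()['wrist_torque'])"
```

```text
clock: 10.75
eef_pos: [581.9, 170.2, 132.6]
tcp_rot: [2.783, 0.002, 1.979]
ft_force: [24.0, 14.4, -7.2]
grip_width: 7.3
tcp in slot frame x,y,z [ 4.81 -0.37 91.49] F in slot [ 23.58   3.63 -16.34] clock 10.75 w 7.263714163613727
slide [0.0019 0.001  0.0024] rot [0.0036 0.001  0.0005] rows~ 0.0 0.0
[ 2.2129985  -3.97135805  0.11356049]
```

```bash
python3 - <<'E'
from st import *
for tag in ('w1','top0','side0'):
    c=load(tag);P=cloud(c)-S
    x,y,z=P@n,P@yf,P@zf
    for lo in range(-32,4,4):
        m=(c['depth']>0)&(abs(y)<50)&(x>lo)&(x<=lo+4)&(z>40)&(z<120)
        if m.sum(): print(tag,lo,m.sum(),z[m].max().round(1),end='; ')
    print()
E
python3 -m inch '[{"slide":[0,0,0],"delta_rot":[0,0,0]},{"slide":[0,0,0],"delta_rot":[0,0,0]}]' 1 50; python3 st.py 0 5
```

```text
w1 -28 18 74.1; w1 -24 402 76.7; w1 -20 436 76.1; w1 -16 62 79.5; w1 -12 389 82.9; w1 -8 480 82.2; w1 -4 1616 82.2; w1 0 1312 81.3; 
top0 -28 2 72.5; top0 -24 37 78.7; top0 -20 45 79.3; top0 -16 35 79.1; top0 -12 38 84.6; top0 -8 45 85.2; top0 -4 60 83.9; top0 0 29 84.5; 
side0 -24 48 76.1; side0 -20 38 76.2; side0 -16 34 77.9; side0 -12 56 83.1; side0 -8 32 84.0; side0 -4 35 82.7; side0 0 14 80.4; 
clock: 11.0
eef_pos: [582.1, 170.4, 132.6]
tcp_rot: [2.783, 0.002, 1.979]
ft_force: [3.5, 2.5, -1.8]
grip_width: 7.9
tcp in slot frame x,y,z [ 5.01 -0.21 91.48] F in slot [ 3.38  0.89 -3.11] clock 11.0 w 7.856258245082022
slide [ 0.0011 -0.0001  0.0024] rot [0.0038 0.0009 0.0005] rows~ 0.0 0.0
```

```bash
python3 -m inch '[{"slide":[0,0,0.008],"delta_rot":[0.003,0,0]},{"slide":[0,-0.003,0.016],"delta_rot":[0.004,0,0]},{"slide":[0,-0.012,0.022],"delta_rot":[0.004,0,0]},{"slide":[0,-0.02,0.022],"delta_rot":[0.004,0,0]},{"slide":[0,-0.02,0.022],"delta_rot":[0.004,0,0]}]' 1 60; python3 st.py 0 5; python3 -c "
from h import *
print(ctrl.sense()['wrist_torque'])"
```

```text
clock: 11.62
eef_pos: [582.3, 170.4, 132.1]
tcp_rot: [2.785, 0.003, 1.98]
ft_force: [-11.0, 0.2, 24.6]
grip_width: 7.7
tcp in slot frame x,y,z [ 5.08 -0.36 90.93] F in slot [-0.96  4.52 26.53] clock 11.625 w 7.7353622174308265
slide [ 0.0018 -0.0004 -0.0003] rot [0.0028 0.0012 0.0007] rows~ 0.0 0.0
[0.685125   0.78170639 0.29408757]
```

```bash
python3 -m inch '[{"slide":[0,-0.01,0.01],"delta_rot":[0.002,0,0]},{"slide":[0,-0.02,0.012],"delta_rot":[0.003,0,0]},{"slide":[0,-0.03,0.014],"delta_rot":[0.003,0,0]},{"slide":[0,-0.03,0.014],"delta_rot":[0.003,0,0]},{"slide":[0,-0.03,0.014],"delta_rot":[0.003,0,0]}]' 1 60; python3 st.py 0 5; python3 -c "
from h import *
print(ctrl.sense()['wrist_torque'])"
```

```text
clock: 12.25
eef_pos: [582.2, 170.3, 132.2]
tcp_rot: [2.781, 0.003, 1.979]
ft_force: [9.5, 8.9, 6.7]
grip_width: 7.7
tcp in slot frame x,y,z [ 4.91 -0.37 91.04] F in slot [13.81  4.36  2.06] clock 12.25 w 7.744651504817111
slide [0.0019 0.0005 0.0002] rot [0.0049 0.0015 0.0007] rows~ 0.0 0.1
[ 1.82253582 -2.0397715   0.27676363]
```

Normal press is about 15 N and floor about 5 N. Now a final look, checking that everything stays steady, the slope is unmoved, and the bystanders are in place.

```bash
python3 - <<'E'
from st import *
for n_ in ('wrist','top','side'): snap(n_,n_+'6')
for i in range(4): ctrl.read_camera('top')
p,R,s=cur();F=s['ft_force'];print(s['clock'],'F',(F@n).round(1),(F@yf).round(1),(F@zf).round(1),s['grip_width'],np.abs(s['qd']).max().round(4), 'tcp',((p-S)@n).round(2),((p-S)@zf).round(2))
c=load('wrist6');P=cloud(c)-S;x,y,z=P@n,P@yf,P@zf;ok=c['depth']>0
m=ok&(abs(y-42)<1.2)&(x>-1)&(x<10)&(z>14)&(z<78);zz=z[m];xx=x[m]
for lo in range(18,78,10):
    k=abs(zz-lo)<5; print('plate edge z',lo,k.sum(),np.percentile(xx[k],[3,97]).round(2) if k.sum()>3 else '')
m=ok&(y>44)&(y<57)&(abs(x)<2)&(z>18)&(z<76)
f=np.polyfit(z[m],x[m],1); print('face now: x=%.3f z + %.2f'%tuple(f),m.sum())
c1=load('w1');P1=cloud(c1)-S;x1,y1,z1=P1@n,P1@yf,P1@zf;m=(c1['depth']>0)&(y1>44)&(y1<57)&(abs(x1)<2)&(z1>18)&(z1<76)
print('face before',np.polyfit(z1[m],x1[m],1),m.sum())
m=ok&(abs(x-4)<8)&(abs(y)<46)&(z>125)&(z<160); print('plate top z',np.percentile(z[m],[90,99]))
for a_,b_ in (('top0','top6'),('side0','side6')):
    A=load(a_)['frame'].astype(int);B=load(b_)['frame'].astype(int); 
    D=np.abs(A-B).max(2)>60
    for nm,(u0,u1,v0,v1) in (dict(hammer=(165,235,140,218),can=(365,395,100,132),tin=(440,470,112,142),narrow=(405,440,160,188)) if 'top' in a_ else dict(can=(410,445,215,265),tin=(445,490,300,350),narrow=(372,395,278,325))).items(): print(b_,nm,'changed px',D[v0:v1,u0:u1].sum())
w=cv2.imread('pics/wrist6.png')[80:300,160:400];cv2.imwrite('pics/c6.png',cv2.resize(w,None,fx=2.5,fy=2.5))
E
```

```text
12.6 F 14.1 3.8 2.1 8.02702654732964 0.0016 tcp 4.88 91.04
plate edge z 18 20 [1.18 8.02]
plate edge z 28 22 [1.68 8.53]
plate edge z 38 30 [1.17 8.24]
plate edge z 48 30 [0.68 8.02]
plate edge z 58 35 [0.77 7.84]
plate edge z 68 43 [0.24 7.98]
face now: x=0.002 z + 0.10 23
face before [ 0.00139637 -0.02844456] 473
plate top z [142.16886209 152.38399027]
top6 hammer changed px 0
top6 can changed px 0
top6 tin changed px 0
top6 narrow changed px 0
side6 can changed px 10
side6 tin changed px 0
side6 narrow changed px 0
```

View pics/c6.png

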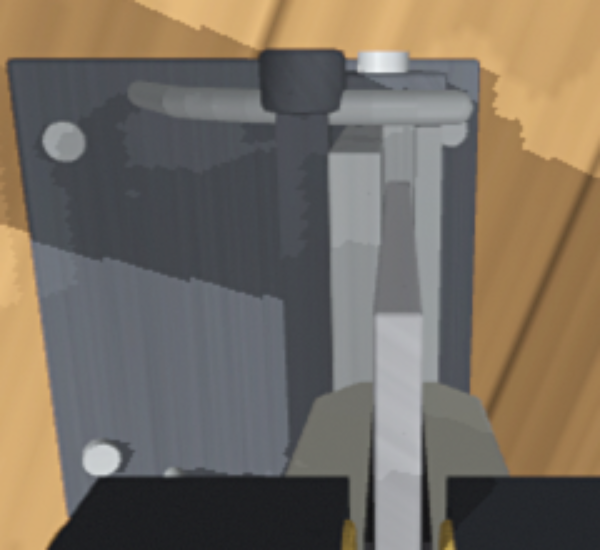

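View pics/top6.png

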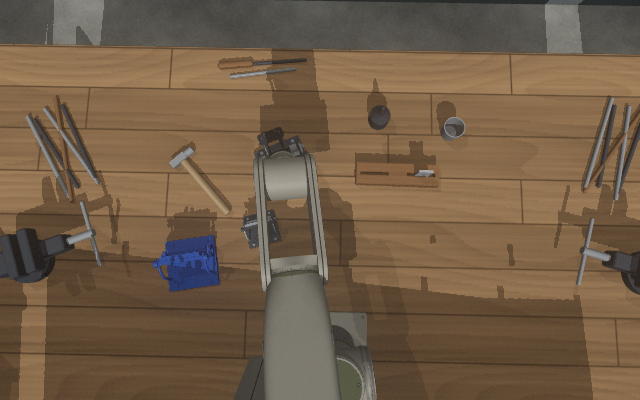

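The far end of the plate shows a slight gap (edge x 0.2 at the top to about 1.2 near the foot, roughly 0.02 rad). That's inside tolerance, but I'll flatten it with more counter-turn.

```bash
python3 -m inch '[{"slide":[0,-0.015,0.008],"delta_rot":[0.006,0,0]},{"slide":[0,-0.022,0.012],"delta_rot":[0.012,0,0]},{"slide":[0,-0.022,0.012],"delta_rot":[0.016,0,0]},{"slide":[0,-0.022,0.012],"delta_rot":[0.016,0,0]},{"slide":[0,-0.022,0.012],"delta_rot":[0.016,0,0]}]' 1 60; cat > chk.py <<'E'
from st import *
import sys
snap('wrist',sys.argv[1]); 
for i in range(3): ctrl.read_camera('top')
p,R,s=cur();F=s['ft_force'];print(s['clock'],'F',(F@n).round(1),(F@yf).round(1),(F@zf).round(1),s['wrist_torque'],s['grip_width'],np.abs(s['qd']).max().round(4), 'tcp',((p-S)@n).round(2),((p-S)@zf).round(2),s['tcp_rot'])
c=load(sys.argv[1]);P=cloud(c)-S;x,y,z=P@n,P@yf,P@zf;ok=c['depth']>0
m=ok&(abs(y-42)<1.2)&(x>-1)&(x<10)&(z>14)&(z<78);zz=z[m];xx=x[m]
for lo in range(18,78,10):
    k=abs(zz-lo)<5; print('plate edge z',lo,k.sum(),np.percentile(xx[k],[3,97]).round(2) if k.sum()>3 else '')
E
python3 chk.py w7
```

```text
clock: 13.22
eef_pos: [583.0, 170.5, 132.5]
tcp_rot: [2.804, 0.004, 1.979]
ft_force: [9.7, 7.5, 3.8]
grip_width: 7.6
13.425 F 12.0 3.0 -1.5 [ 1.92178466 -2.67722131  0.21572416] 7.893657443433467 0.0024 tcp 5.87 91.05 [2.80416057 0.00402385 1.97910355]
plate edge z 18 21 [0.85 8.07]
plate edge z 28 22 [0.7  7.59]
plate edge z 38 33 [0.19 8.04]
plate edge z 48 26 [1.11 8.2 ]
plate edge z 58 41 [0.22 8.52]
plate edge z 68 45 [0.55 8.61]
```

It now reads flat within noise, and the tool is slightly past the face angle. I settle in the middle of the two states.

```bash
python3 -m inch '[{"slide":[0,-0.015,0.01],"delta_rot":[0.001,0,0]},{"slide":[0,-0.025,0.016],"delta_rot":[0.001,0,0]},{"slide":[0,-0.025,0.016],"delta_rot":[0.001,0,0]},{"slide":[0,-0.025,0.016],"delta_rot":[0.001,0,0]},{"slide":[0,-0.025,0.016],"delta_rot":[0.001,0,0]}]' 1 60; python3 chk.py w8
```

```text
clock: 14.05
eef_pos: [582.8, 170.5, 132.4]
tcp_rot: [2.798, 0.004, 1.979]
ft_force: [-0.3, 4.1, 13.2]
grip_width: 7.5
14.25 F 6.7 3.9 11.2 [ 1.66559081 -1.05496697  0.341789  ] 7.866808274870025 0.0023 tcp 5.58 90.99 [2.79793795 0.00437599 1.97895482]
plate edge z 18 21 [0.63 7.81]
plate edge z 28 26 [0.19 8.17]
plate edge z 38 33 [0.97 8.08]
plate edge z 48 24 [0.67 8.04]
plate edge z 58 39 [0.23 7.99]
plate edge z 68 42 [1.19 8.34]
```

```bash
python3 -m inch '[{"slide":[0,-0.02,0.01],"delta_rot":[0.002,0,0]},{"slide":[0,-0.03,0.014],"delta_rot":[0.004,0,0]},{"slide":[0,-0.03,0.014],"delta_rot":[0.004,0,0]},{"slide":[0,-0.03,0.014],"delta_rot":[0.004,0,0]},{"slide":[0,-0.03,0.014],"delta_rot":[0.004,0,0]}]' 1 60; python3 chk.py w9
```

```text
clock: 14.88
eef_pos: [582.5, 170.3, 132.3]
tcp_rot: [2.796, 0.005, 1.979]
ft_force: [7.5, 7.8, 6.3]
grip_width: 7.8
15.075 F 11.7 4.0 2.0 [ 2.03734065 -2.47689583  0.35344441] 7.714325756985496 0.0021 tcp 5.2 91.03 [2.79589799 0.00487278 1.97854028]
plate edge z 18 20 [0.79 7.57]
plate edge z 28 23 [0.55 7.89]
plate edge z 38 31 [0.64 7.78]
plate edge z 48 29 [0.21 7.7 ]
plate edge z 58 34 [1.17 8.24]
plate edge z 68 49 [0.24 8.1 ]
```

The plate is flat, about 13 N on the face, seated and steady. Handing in.

```bash
python3 -c "
from bench import ctrl
print(ctrl.job_done())"
```

```text
the job is handed in; nothing more can be done
None
```

I lifted the wide plate out of the rack, tilted it to the measured slope and slid it down the face until it met the slot floor. I handed the job in at about 15 s, still gripping it and pressing it on the face; the hand-in gave no verdict.

**Last checks:**
- **Seating:** the downward motion stopped firmly at the slot floor, even under about 29 N, so the lower edge should be fully home.
- **Position:** the plate's centre is about 4.2 mm out from the face plane, the nominal value being 4 mm. It is within about 3 mm of mid-slot.
- **Flushness:** the plate reads parallel to the face within camera noise. An earlier, harder press left a gap of about 0.02 rad at the foot; I corrected it with a small counter-turn.
- **Hold:** the plate presses on the face with about 13 N, with the grip set to 60 N and the arm at rest.
- **Surroundings:** the face read the same as at the start when I checked at 12.6 s, to within about 0.2 mm. At that time the narrow plate, hammer and tin showed no change. The oil can showed none from above, and 10 changed pixels in the side view, which I put down to shadow. I did not repeat these checks after the last three small pressing moves.

One disagreement: the side camera placed the plate 1 to 1.5 mm further out from the face than the wrist camera did. I relied on the wrist camera and on contact.

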